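Snap the right lid onto the storage tub

TASK

Close the open tub with the green collar: pick up the lid that fits it (the green one), set it on the tub's mouth and press it straight down until it snaps fully home with its flange flush on the rim. Leave the tub standing where it is, and leave the orange and blue lids alone.

Things in the scene. Friction and masses are not known exactly. Their poses are not given: they have to be found in the camera images.
- tub: Open round clear tub, thick green collar, loose, about 0.4 kg. Rim 85 mm up; collar 132 mm outside, mouth 114 mm inside. Three green sprung lugs stand 7 mm into the mouth just under the rim: a lid set down loosely rests on them 12 mm too high; about 8 N snaps it down, flange on rim, lid origin then 59 mm above the tub's. Origin: centre of the underside, z up.
- lid_green: The fitting lid: round, green, 60 g, lying right way up. Flange 136 mm across, 26 to 30 mm above the origin; under it a tapered plug, 80 mm across at the foot, 107 at the lip: self-centring, any yaw fits. On top a grip rib 52 mm long along the lid's x, 22 mm wide along its y, 30 to 58 mm above the origin. Origin: centre of the plug's underside, z up.
- lid_orange: A smaller orange lid of the same form, flange 96 mm across: does not fit, leave it alone. Heights and rib as the green lid. Origin: centre of the underside.
- lid_blue: A larger blue lid of the same form, flange 170 mm across: does not fit, leave it alone. Heights and rib as the green lid. Origin: centre of the underside.

How it is judged:
By the outcome, as a careful person would: the job done as asked, in the order asked, and still so for the second after the job is handed in, with the robot touching nothing.
It also fails if it takes over 42 s, if anything falls off the work surface, if the arm or the gripper's body presses on something with over 40 N, if the wrist force passes 120 N, or if a joint passes its speed limit or range.

ROBOT

A 6-joint arm with a two-finger parallel gripper is mounted at the origin on the work surface. World frame = base frame: x ahead of the robot, y to its left, z up, the work surface at z = 0. Lengths are in m, angles in rad, forces in N, time in s.
With the tool pointing down it reaches from about 0.25 to 0.775 m from the base axis. Payload 4 kg.
Tool frame: the origin (TCP) lies at the very end of the fingers, on their centre line; the grasp point (between the pads) lies tcp_to_grasp behind it (tcp_to_grasp is the distance from the TCP to the grasp point, in m); z points along the fingers, y is the direction in which the jaws open and shut (so a half turn about z gives the same grasp; the last joint's range is limited). The gripper opens to 94 mm and grips with 3 to 60 N. Pads are 16 mm wide; open, the fingers measure 119 mm over their backs; the gripper's body (75 mm by 177 mm) begins 78 mm behind the grasp point.
Start: joints at [1.231, 0.087, 1.371, -0, 1.684, -0.103], TCP at [0.129, 0.535, 0.206] pointing down, gripper open.
Joint ranges: [-3.1, 3.1], [-0.76, 2.03], [0.27, 2.55], [-1.08, 4.22], [0.17, 2.65], [-2.57, 2.57]. Speed limits (rad/s): [2.79, 2.79, 3.14, 3.14, 3.14, 3.14].

INTERFACE

Orientations are given as [roll, pitch, yaw] about the fixed x, y, z axes, in that order (R = Rz(yaw) Ry(pitch) Rx(roll)).
In Python, from bench import * gives the robot as it stands.
- The arm moves only by the tool play_rows, never from a script. Its argument "rows" is a list of rows, each a list of 3 entries, a list of its own where there are three numbers: the finger opening in cm, from 0 to 9.4, then the shift along the world's x, y, z in cm, then the turn, a rotation vector about the world's x, y, z in rad. A call has 1 to 8 rows; each row is the pose to reach, as a shift and turn from the pose commanded when the call began; what a row does not reach only later rows make up. A row lasts 1/12 s, in which the tool goes at most 41.7 mm and 7.16 degrees, less where a joint would pass 70% of its speed; a pose out of reach is approached as far as the arm can. A call with a gripper value outside its range is refused whole. The fingers move at their own pace and stop on an object; the grip force is fixed at half the most. Time passes only in rows, so rows that repeat a pose let the fingers close. It gives the time, the measured TCP pose, the force and the opening at its end, in the units of the state.
- get_obs(): the state, without advancing time (a new reading comes with each control period).
- snapshot(name): name is "scene" or "side" or "wrist"; returns a dict with "pixels" (400x640x3 uint8, red, green, blue), "fx", "fy", "cx", "cy" (pixels), "dist_coeffs" ([k1, k2, p1, p2, k3] as OpenCV has them; the pictures are not rectified), "rvec" (rotation vector, rad) and "tvec" (3), from world to camera coordinates, as OpenCV has them. Camera axes: x right, y down, z forward; pixel columns grow to the right and rows downward; lengths in m; the calibration is good to about 2 mm. A picture is of the moment at which its call begins. There is no depth.
- close_job(): hands the job in, once; it reports no verdict.
Trained networks look in the newest picture that a camera, given by its name, has taken for a name from the list of things; names that differ only in an ending like _2 or _b are one class to them, and where a whole thing is asked for, a point or a joint stands for the part that bears it (a point fixed in the world has none). Each returns a list of dicts, best first, with "confidence" (0 to 1); they miss things now and then, are a little off and sometimes report something else, mostly with a low value. They report only what shows in the picture. A call takes as long as a camera call.
- silhouettes(camera, label): "mask" (400x640 bool, what is visible of it) and "point" ([row, column] in pixels, amid what is visible of it).
The state is a dict: "time": time; "joint_positions": joint angles; "qvel": joint speeds; "joint_torque": joint torques, N m; "tool_pos": TCP position; "ee_rot": TCP orientation; "wrist_force": force on the tool from outside, world axes, zero at the start; "wrist_torque": the same for the moment, N m; "width": finger opening in m.
Only numpy, scipy, OpenCV 4.12 (cv2) and the standard library are available. Lean on these libraries where they do the work, as an engineer would, in place of code of your own. Each camera call takes 0.05 s, during which the arm holds its last target. There are 200 camera calls.

## Working session

There is one attempt and no reset: what is moved stays moved. The work goes in short steps, Python scripts to look and compute and a tool call to move; the robot and the scene stay as the last step left them, time stands still between calls to the robot, and variables do not carry over. Pictures are saved under pics/ and viewed, about 8 in all and at most 12, crops included, and the job is handed in when it is done.

Besides the shell and the picture viewer there is one more tool, called after "Emit:" in YAML: its name, and indented under it one key for each argument. play_rows: Moves the arm, as the interface text tells. Its arguments: {"type":"object","properties":{"rows":{"type":"array"}},"required":["rows"]}

```bash
mkdir -p pics; ls
cat > h.py <<'E'
from bench import *
import numpy as np, cv2
def cam(s):
    K=np.array([[s["fx"],0,s["cx"]],[0,s["fy"],s["cy"]],[0,0,1.]]);R=cv2.Rodrigues(np.array(s["rvec"],float))[0]
    return K,np.array(s["dist_coeffs"],float),R,np.array(s["tvec"],float).reshape(3)
def rays(s,uv):
    K,d,R,t=cam(s);n=cv2.undistortPoints(np.array(uv,float).reshape(-1,1,2),K,d).reshape(-1,2)
    D=np.c_[n,np.ones(len(n))]@R
    return -R.T@t,D/np.linalg.norm(D,axis=1)[:,None]
def onz(s,uv,z):
    o,D=rays(s,uv);return o+D*((z-o[2])/D[:,2])[:,None]
def proj(s,P):
    K,d,R,t=cam(s);return cv2.projectPoints(np.array(P,float).reshape(-1,1,3),np.array(s["rvec"],float),t,K,d)[0].reshape(-1,2)
def save(s,n): cv2.imwrite(n,cv2.cvtColor(np.asarray(s["pixels"]),cv2.COLOR_RGB2BGR))
E
python3 - <<'E'
from h import *
for c in("scene","side"):
    s=snapshot(c);save(s,f"pics/{c}.png");print(c,rays(s,[[320,200]]))
    for l in("tub","lid_green","lid_orange","lid_blue"):
        for r in silhouettes(c,l)[:2]:
            m=np.asarray(r["mask"]);ys,xs=np.nonzero(m);print(l,round(r["confidence"],2),r["point"],xs.min(),xs.max(),ys.min(),ys.max(),m.sum())
a=cv2.imread("pics/scene.png");b=cv2.imread("pics/side.png")
cv2.imwrite("pics/both.png",cv2.resize(np.vstack([a,b]),(480,600)))
o=get_obs();print(o)
import bench;print([k for k in dir(bench) if k[0]!="_"], getattr(bench,"tcp_to_grasp",None))
E
```

```text
pics
scene (array([ 1.32043053, -0.30256908,  0.70858737]), array([[-0.7305455 ,  0.28565198, -0.62024691]]))
tub 0.68 [185.7, 369.6] 342 403 154 218 3095
lid_green 0.94 [224.0, 163.8] 130 196 198 243 2305
lid_orange 0.95 [208.3, 274.4] 253 296 192 223 1039
lid_blue 0.63 [161.9, 436.3] 402 470 140 181 2191
side (array([ 0.22371821, -0.83144363,  0.63161749]), array([[ 0.27580733,  0.78090771, -0.56045826]]))
tub 0.9 [168.9, 310.6] 285 332 151 196 1755
lid_green 0.88 [293.7, 352.3] 316 383 267 318 2750
lid_orange 0.93 [224.5, 329.3] 309 347 209 237 779
lid_blue 0.97 [148.5, 268.5] 241 294 138 165 1154
{'time': 0.5, 'joint_positions': array([ 1.23090674e+00,  8.72530180e-02,  1.37075156e+00,  6.15127388e-06,
        1.68362962e+00, -1.03087663e-01]), 'qvel': array([-2.26448313e-05, -1.65115771e-03, -1.68522104e-03, -2.63366391e-04,
        6.71396618e-05, -1.56528878e-03]), 'joint_torque': array([-8.42920854e-04, -3.39626849e+01, -3.02265787e+01,  7.16723059e-02,
        2.43999978e-02, -2.82544011e-05]), 'tool_pos': array([0.12902   , 0.53464365, 0.20545068]), 'ee_rot': array([-3.14155195e+00, -1.03553517e-05,  2.90479142e+00]), 'wrist_force': array([ 0.14423116, -0.68851067,  0.44985203]), 'wrist_torque': array([-0.01959605, -0.04893622,  0.00037778]), 'width': 0.09370590941906463}
['IKError', 'close_job', 'get_obs', 'silhouettes', 'snapshot', 'tcp_to_grasp'] 0.0188
```

View pics/scene.png

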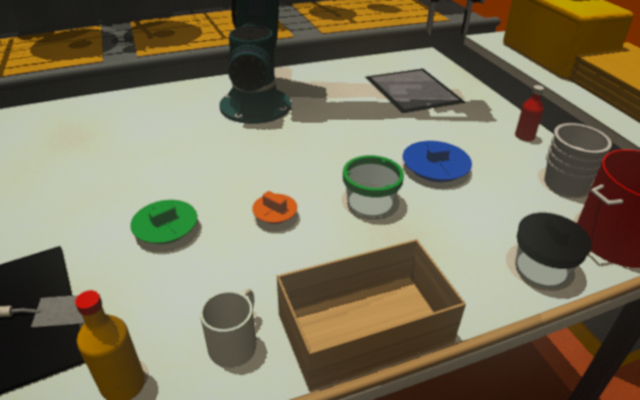

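View pics/side.png

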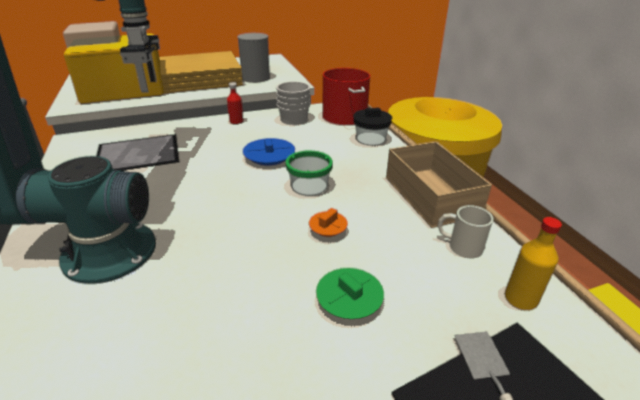

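Scene view: green lid at (164,222), orange (275,208), tub (372,185), blue (437,161). Side view: green lid (350,294), tub (309,170). The networks agree with both pictures. The next step is to fit x, y, z from the two views.

```bash
cat >> h.py <<'E'
from scipy.optimize import minimize
A=np.linspace(0,2*np.pi,60,endpoint=False);C=np.c_[np.cos(A),np.sin(A)]
def ring(r,z): return np.c_[r*C,np.full(60,z)]
def green(s): 
    h=cv2.cvtColor(np.asarray(s["pixels"]),cv2.COLOR_RGB2HSV);return (h[...,0]>48)&(h[...,0]<80)&(h[...,1]>110)&(h[...,2]>40)
def comp(m,pt,minA=60):
    n,l,st,c=cv2.connectedComponentsWithStats(m.astype(np.uint8));ok=[i for i in range(1,n) if st[i,4]>minA]
    i=min(ok,key=lambda i:np.hypot(*(c[i]-[pt[1],pt[0]])));return l==i
def hullmask(uv,f=1):
    m=np.zeros((400,640),np.uint8);h=cv2.convexHull(np.round(uv*16).astype(np.int32));cv2.fillPoly(m,[h],255,cv2.LINE_AA,4);return m/255.
def fit(views,model,p0):
    # views: [(snap,mask)] ; hull of mask vs hull of model
    T=[]
    for s,m in views:
        ys,xs=np.nonzero(m);T.append(hullmask(np.c_[xs,ys].astype(float)))
    def c(p):
        return sum(np.abs(hullmask(proj(s,model+p))-t).sum()/t.sum() for (s,m),t in zip(views,T))
    r=minimize(c,p0,method="Nelder-Mead",options=dict(initial_simplex=np.array([p0]+[np.array(p0)+d for d in np.eye(3)*.01]),xatol=1e-4,fatol=1e-5))
    return r.x,r.fun
E
python3 - <<'E'
from h import *
S={c:snapshot(c) for c in("scene","side")}
def go(l,model,zf):
    V=[]
    for c in S:
        r=silhouettes(c,l)[0];m=comp(green(S[c]),r["point"]);V.append((S[c],m))
        ys,xs=np.nonzero(m);print(c,m.sum(),xs.min(),xs.max(),ys.min(),ys.max())
    p0=onz(*[V[0][0],[[xs.mean(),ys.mean()]]],zf)[0] if 0 else onz(V[1][0],[[xs.mean(),ys.mean()]],zf)[0]-[0,0,zf]
    print(l,fit(V,model,p0),[fit([v],model,p0) for v in V][:0])
go("lid_green",np.r_[ring(.068,.026),ring(.068,.030)],.03)
for h in(.008,.012,.018): print(h);go("tub",np.r_[ring(.066,.085-h),ring(.066,.085)],.085)
E
```

```text
scene 2000 131 196 200 242
side 2647 317 382 268 318
lid_green (array([ 0.47115742, -0.31218922, -0.00173445]), np.float64(0.1529950827852705)) []
0.008
scene 513 344 402 156 191
side 511 285 331 151 176
tub (array([ 0.52773889,  0.12947499, -0.00629443]), np.float64(0.1757146730979395)) []
0.012
scene 513 344 402 156 191
side 511 285 331 151 176
tub (array([ 0.52617979,  0.12923524, -0.00495809]), np.float64(0.24633136318752125)) []
0.018
scene 513 344 402 156 191
side 511 285 331 151 176
tub (array([ 0.52727793,  0.13211105, -0.00459812]), np.float64(0.4020116027431344)) []
```

Emit:
play_rows:
  rows:
    - [9.4,[1.5,-3.5,1],[0,0,0]]
    - [9.4,[3,-7,2],[0,0,0]]
    - [9.4,[4.5,-10.5,3],[0,0,0]]
    - [9.4,[6,-14,4],[0,0,0]]
    - [9.4,[7.5,-17.5,5],[0,0,0]]
    - [9.4,[9,-21,6],[0,0,0]]
    - [9.4,[10.5,-24.5,7],[0,0,0]]
    - [9.4,[12,-28,8],[0,0,0]]

```text
time: 1.67
tool_pos: [0.2491, 0.253, 0.2862]
ee_rot: [3.141, 0.001, 2.906]
wrist_force: [1.0, -0.1, 0.3]
width: 0.0939
```

Emit:
play_rows:
  rows:
    - [9.4,[1.5,-3.7,0],[0,0,0]]
    - [9.4,[3,-7.4,0],[0,0,0]]
    - [9.4,[4.5,-11.1,0],[0,0,0]]
    - [9.4,[6,-14.8,0],[0,0,0]]
    - [9.4,[7.5,-18.5,0],[0,0,0]]
    - [9.4,[9,-22.2,0],[0,0,0]]
    - [9.4,[10.5,-25.9,0],[0,0,0]]
    - [9.4,[12,-29.6,0],[0,0,0]]

```text
time: 2.33
tool_pos: [0.3692, -0.0435, 0.2859]
ee_rot: [3.141, 0.002, 2.904]
wrist_force: [0.6, 0.8, -0.4]
width: 0.0943
```

Emit:
play_rows:
  rows:
    - [9.4,[1.2,-3.6,0],[0,0,0]]
    - [9.4,[2.4,-7.2,0],[0,0,0]]
    - [9.4,[3.6,-10.8,0],[0,0,0]]
    - [9.4,[4.8,-14.4,0],[0,0,0]]
    - [9.4,[6,-18,0],[0,0,0]]
    - [9.4,[7.2,-21.6,0],[0,0,0]]
    - [9.4,[8,-23.5,0],[0,0,0]]
    - [9.4,[8,-23.5,0],[0,0,0]]

```text
time: 3.0
tool_pos: [0.4494, -0.28, 0.2835]
ee_rot: [3.141, -0.002, 2.901]
wrist_force: [-1.1, 0.2, -0.4]
width: 0.0938
```

Run:
```python
from h import *
s=snapshot("wrist");save(s,"pics/w1.png");print(rays(s,[[320,200]]));o=get_obs();print(o["time"],o["tool_pos"],o["ee_rot"],o["joint_positions"])
r=silhouettes("wrist","lid_green")
for x in r[:2]:
    print(x["confidence"],x["point"])
print(proj(s,[[.471,-.312,.03],[.471,-.312,.058]]))
```

```text
(array([ 0.37720376, -0.26129405,  0.46271832]), array([[ 0.25807739, -0.06642847, -0.96383781]]))
3.05 [ 0.44899544 -0.27782947  0.28413949] [ 3.14029401e+00 -2.41082068e-03  2.90221323e+00] [-6.61648323e-01  3.82455551e-02  1.26797521e+00  2.03778932e-04
  1.83810317e+00 -1.99301010e+00]
0.76 [184.7, 300.2]
[[302.48380472 189.1433181 ]
 [301.29362422 193.88399122]]
```

View pics/w1.png

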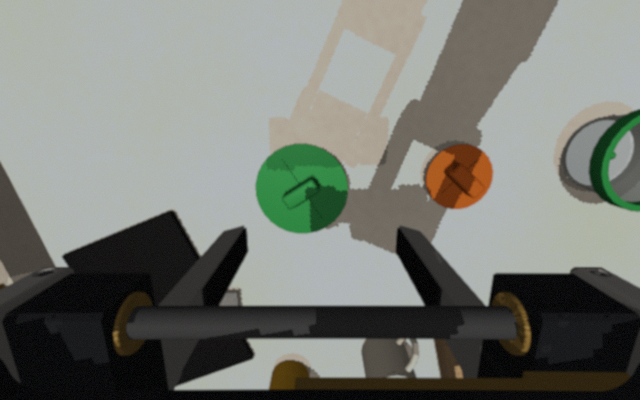

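Wrist view: green lid at (302,188), which matches the projection (302,189). The rib runs from about (285,203) to (320,182). I'll zoom in on the rib and fit again using this view.

Run:
```python
from h import *
a=cv2.imread("pics/w1.png");c=a[135:245,245:360]
c=cv2.resize(c,None,fx=5,fy=5,interpolation=cv2.INTER_CUBIC);c=np.clip(c.astype(float)*1.6,0,255).astype(np.uint8)
cv2.imwrite("pics/w1c.png",c)
S={c:snapshot(c) for c in("scene","side","wrist")}
V=[]
for c in S:
    r=silhouettes(c,"lid_green");m=comp(green(S[c]),r[0]["point"]);V.append((S[c],m)); ys,xs=np.nonzero(m);print(c,m.sum(),xs.min(),xs.max(),ys.min(),ys.max())
M=np.r_[ring(.068,.026),ring(.068,.030)]
print(fit(V,M,np.array([.471,-.312,0])),fit(V[1:],M,np.array([.471,-.312,0])),fit(V[2:],M,np.array([.471,-.312,0])))
for yaw in (0,.3,.6,.9,1.2,1.5,1.8,2.1,2.4,2.7,3.0):
    q=np.array([.471,-.312,.058])+.026*np.array([[np.cos(yaw),np.sin(yaw),0],[-np.cos(yaw),-np.sin(yaw),0]])
    print(yaw,*[np.round(((lambda d:np.degrees(np.arctan2(d[1],d[0])))(np.diff(proj(S[c],q),axis=0)[0]))%180) for c in S])
```

```text
scene 1966 131 196 200 242
side 2630 317 382 268 318
wrist 6198 254 343 145 232
(array([ 0.47305899, -0.31284486, -0.00266114]), np.float64(0.2316571154299494)) (array([ 0.47271808, -0.31314281, -0.00531895]), np.float64(0.11757363986007974)) (array([ 0.47433067, -0.31550335, -0.0142674 ]), np.float64(0.011004568869480523))
0 78.0 166.0 75.0
0.3 51.0 151.0 58.0
0.6 29.0 133.0 41.0
0.9 13.0 112.0 24.0
1.2 1.0 88.0 7.0
1.5 171.0 65.0 171.0
1.8 160.0 46.0 154.0
2.1 149.0 30.0 137.0
2.4 135.0 17.0 119.0
2.7 117.0 5.0 101.0
3.0 92.0 172.0 83.0
```

View pics/w1c.png

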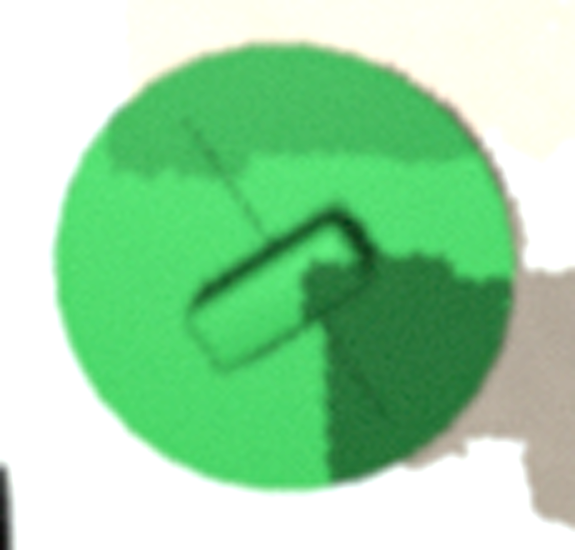

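Rib edges in the crop lie at about 147° in the image, so the rib yaw is about 1.92 rad. The scene view agrees. The jaw axis therefore has to be at 0.35 rad, which means turning the tool −0.98 rad.

Emit:
play_rows:
  rows:
    - [9.4,[0.3,-0.4,-1],[0,0,-0.12]]
    - [9.4,[0.6,-0.9,-2],[0,0,-0.24]]
    - [9.4,[0.9,-1.3,-4],[0,0,-0.36]]
    - [9.4,[1.2,-1.8,-6],[0,0,-0.48]]
    - [9.4,[1.5,-2.2,-8],[0,0,-0.6]]
    - [9.4,[1.8,-2.7,-10],[0,0,-0.72]]
    - [9.4,[2.1,-3.1,-12],[0,0,-0.84]]
    - [9.4,[2.3,-3.5,-13],[0,0,-0.96]]

```text
time: 4.07
tool_pos: [0.4713, -0.3099, 0.1528]
ee_rot: [-3.14, -0.003, 1.94]
wrist_force: [-0.4, 0.3, -0.5]
width: 0.094
```

Emit:
play_rows:
  rows:
    - [9.4,[0,0,-1],[0,0,-0.02]]
    - [9.4,[0,0,-1],[0,0,-0.02]]
    - [9.4,[0,0,-1],[0,0,-0.02]]
    - [9.4,[0,0,-1],[0,0,-0.02]]
    - [9.4,[0,0,-1],[0,0,-0.02]]

```text
time: 4.48
tool_pos: [0.4726, -0.3115, 0.1472]
ee_rot: [3.14, 0.002, 1.926]
wrist_force: [-0.2, 0.2, 0.7]
width: 0.0943
```

Run:
```python
from h import *
s=snapshot("wrist");o=get_obs();print(o["time"],o["tool_pos"],o["ee_rot"],o["joint_positions"])
c=np.array([.472,-.3125,0]);yaw=1.92
u=np.array([np.cos(yaw),np.sin(yaw),0]);v=np.array([-u[1],u[0],0])
im=cv2.cvtColor(np.asarray(s["pixels"]),cv2.COLOR_RGB2BGR).copy()
q=proj(s,[c+a*.026*u+b*.011*v+[0,0,.058] for a,b in((1,1),(1,-1),(-1,-1),(-1,1))])
cv2.polylines(im,[np.round(q).astype(int)],True,(0,0,255),1)
cv2.polylines(im,[np.round(proj(s,ring(.068,.03)+c)).astype(int)],True,(255,0,0),1)
g=proj(s,[o["tool_pos"]-[0,0,.10]])[0];cv2.circle(im,tuple(np.round(g).astype(int)),3,(0,255,255),1)
cv2.imwrite("pics/w2.png",im)
```

```text
4.5333 [ 0.4725606  -0.31157513  0.14702292] [3.14014099e+00 2.26169888e-03 1.92586221e+00] [-6.83134036e-01  1.39048284e-01  1.42956716e+00  1.02174454e-04
  1.57029166e+00 -1.03820148e+00]
```

View pics/w2.png

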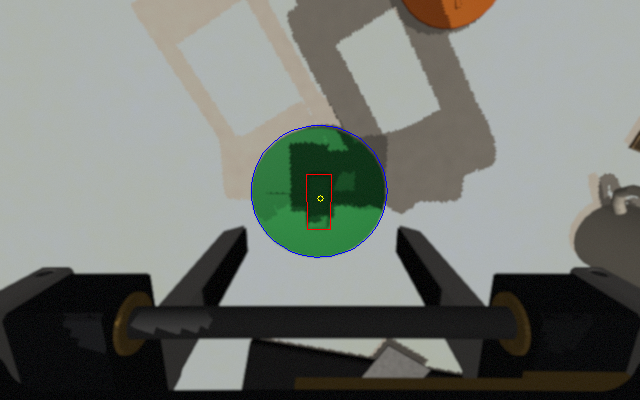

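The projected flange and rib overlay the lid at (319,191), and the tool axis falls on the rib. Next I descend and grip.

Emit:
play_rows:
  rows:
    - [9.4,[0,0,-2],[0,0,0]]
    - [9.4,[0,-0.1,-4.5],[0,0,0]]
    - [9.4,[0,-0.1,-7],[0,0,0]]
    - [9.4,[0,-0.1,-9],[0,0,0]]
    - [9.4,[0,-0.1,-10.5],[0,0,0]]
    - [9.4,[0,-0.1,-11.2],[0,0,0]]
    - [9.4,[0,-0.1,-11.3],[0,0,0]]
    - [9.4,[0,-0.1,-11.3],[0,0,0]]

```text
time: 5.2
tool_pos: [0.4724, -0.3126, 0.0331]
ee_rot: [3.141, 0.001, 1.925]
wrist_force: [1.6, -0.8, 0.3]
width: 0.0941
```

Emit:
play_rows:
  rows:
    - [1,[0,0,0],[0,0,0]]
    - [1,[0,0,0],[0,0,0]]
    - [1,[0,0,0],[0,0,0]]
    - [1,[0,0,0],[0,0,0]]
    - [1,[0,0,0],[0,0,0]]
    - [1,[0,0,0],[0,0,0]]
    - [1,[0,0,0],[0,0,0]]
    - [1,[0,0,0],[0,0,0]]

```text
time: 5.87
tool_pos: [0.472, -0.3123, 0.0325]
ee_rot: [3.142, -0.0, 1.925]
wrist_force: [-0.5, 0.0, 0.8]
width: 0.044
```

Emit:
play_rows:
  rows:
    - [1,[0,0,0],[0,0,0]]
    - [1,[0,0,0],[0,0,0]]
    - [1,[0,0,0],[0,0,0]]
    - [1,[0,0,0],[0,0,0]]
    - [1,[0,0,0],[0,0,0]]
    - [1,[0,0,0],[0,0,0]]

```text
time: 6.37
tool_pos: [0.472, -0.3123, 0.0325]
ee_rot: [-3.142, -0.0, 1.925]
wrist_force: [-0.5, 0.0, -0.6]
width: 0.0218
```

Emit:
play_rows:
  rows:
    - [1,[0,0,2],[0,0,0]]
    - [1,[0,0,5],[0,0,0]]
    - [1,[0,0,9],[0,0,0]]
    - [1,[0,0,13],[0,0,0]]
    - [1,[0,0,17],[0,0,0]]
    - [1,[0,0,20],[0,0,0]]
    - [1,[0,0,20],[0,0,0]]

```text
time: 6.95
tool_pos: [0.4746, -0.3143, 0.2416]
ee_rot: [3.134, 0.013, 1.925]
wrist_force: [-0.3, -0.0, 0.9]
width: 0.0215
```

Emit:
play_rows:
  rows:
    - [1,[0.5,3,0],[0,0,0]]
    - [1,[1,7,0],[0,0,0]]
    - [1,[1.5,11,0],[0,0,0]]
    - [1,[2,15,0],[0,0,0]]
    - [1,[2.5,19,0],[0,0,0]]
    - [1,[3,23,0],[0,0,0]]
    - [1,[3.2,26,0],[0,0,0]]
    - [1,[3.3,28,0],[0,0,0]]

```text
time: 7.62
tool_pos: [0.5046, -0.029, 0.2315]
ee_rot: [-3.141, -0.002, 1.928]
wrist_force: [-0.1, -0.6, -1.1]
width: 0.0218
```

Emit:
play_rows:
  rows:
    - [1,[0,0,0],[0,0,0]]
    - [1,[0,0,0],[0,0,0]]
    - [1,[0,0,0],[0,0,0]]
    - [1,[0,0,0],[0,0,0]]

```text
time: 7.95
tool_pos: [0.5049, -0.0335, 0.232]
ee_rot: [-3.141, 0.0, 1.923]
wrist_force: [0.4, -0.4, -0.4]
width: 0.022
```

Run:
```python
from h import *
o=get_obs();print(o["time"],o["tool_pos"],o["ee_rot"],o["width"])
S={c:snapshot(c) for c in("scene","side","wrist")}
save(S["wrist"],"pics/w3.png")
V=[]
for c in S:
    r=silhouettes(c,"tub");pr=proj(S[c],[.527,.13,.08])[0][::-1];print(c,[(x["confidence"],x["point"]) for x in r[:2]],pr)
    m=comp(green(S[c]),pr,200);V.append((S[c],m)); ys,xs=np.nonzero(m);print(m.sum(),xs.min(),xs.max(),ys.min(),ys.max())
p=np.array([.527,.13,0])
for h in (.006,.010,.014):
    M=np.r_[ring(.066,.085-h),ring(.066,.085)]
    for W in (V,V[:2],V[2:],V[1:]): x,f=fit(W,M,p);print(h,x.round(4),round(f,3))
im=cv2.imread("pics/w3.png")
for h in(0,.01): cv2.polylines(im,[np.round(proj(S["wrist"],ring(.066,.085-h)+p)).astype(int)],True,(0,0,255),1)
cv2.imwrite("pics/w3o.png",im)
```

```text
7.95 [ 0.50488462 -0.03346835  0.23200862] [-3.14080888e+00  3.50362622e-05  1.92315448e+00] 0.022013306978212865
scene [(0.7, [183.1, 372.0])] [171.7196717  373.54243594]
679 343 402 156 195
side [(0.64, [171.7, 306.9])] [161.35325077 308.21569763]
1580 285 350 126 176
wrist [(0.93, [50.5, 400.3])] [ 42.14999724 397.89090385]
3030 333 466 0 113
0.006 [ 0.5287  0.128  -0.0059] 0.665
0.006 [ 0.5296  0.1267 -0.0051] 0.65
0.006 [ 0.5296  0.1286 -0.0082] 0.008
0.006 [ 0.5282  0.1285 -0.0029] 0.607
0.01 [ 0.5287  0.1284 -0.0046] 0.664
0.01 [ 0.532   0.1264 -0.0021] 0.643
0.01 [ 0.5295  0.1291 -0.0082] 0.006
0.01 [ 0.5283  0.1286 -0.0025] 0.589
0.014 [ 0.5285  0.1289 -0.0027] 0.697
0.014 [0.5302 0.1263 0.0011] 0.663
0.014 [ 0.5296  0.1293 -0.0086] 0.005
0.014 [0.5281 0.1286 0.0007] 0.58
```

View pics/w3o.png

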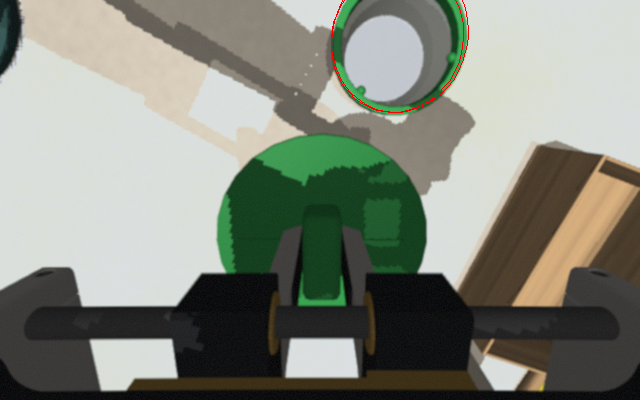

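The wrist view shows the tub ring projected correctly at (400,45), and the lid held level at (322,220). Moving over the tub now.

Emit:
play_rows:
  rows:
    - [1,[0.3,2.5,0],[0,0,0]]
    - [1,[0.7,6,0],[0,0,0]]
    - [1,[1.2,9.5,0],[0,0,0]]
    - [1,[1.7,12.5,0],[0,0,0]]
    - [1,[2.1,15,0],[0,0,0]]
    - [1,[2.3,16.2,0],[0,0,0]]
    - [1,[2.3,16.2,-2],[0,0,0]]
    - [1,[2.3,16.2,-4],[0,0,0]]

```text
time: 8.92
tool_pos: [0.5292, 0.1301, 0.1936]
ee_rot: [3.138, 0.001, 1.926]
wrist_force: [0.1, 0.4, -0.9]
width: 0.0219
```

Emit:
play_rows:
  rows:
    - [1,[0,0,-2],[0,0,0]]
    - [1,[0,0,-4],[0,0,0]]
    - [1,[0,0,-4.6],[0,0,0]]
    - [1,[0,0,-4.6],[0,0,0]]
    - [1,[0,0,-4.6],[0,0,0]]

```text
time: 9.33
tool_pos: [0.5283, 0.1292, 0.147]
ee_rot: [3.141, 0.0, 1.924]
wrist_force: [0.3, 0.2, -0.0]
width: 0.0216
```

Run:
```python
from h import *
o=get_obs();p=o["tool_pos"];print(o["time"],p,o["ee_rot"],o["width"])
T=np.array([.528,.129,0]);L=p-[0,0,.0325]
out=[]
for c in("scene","side"):
    s=snapshot(c);im=cv2.cvtColor(np.asarray(s["pixels"]),cv2.COLOR_RGB2BGR)
    im=cv2.resize(im,None,fx=4,fy=4,interpolation=cv2.INTER_CUBIC)
    for M,col in((ring(.066,.085)+T,(0,0,255)),(ring(.068,.03)+L,(255,0,0)),(ring(.040,0)+L,(255,255,0))):
        cv2.polylines(im,[np.round(proj(s,M)*4+1.5).astype(int)],True,col,1)
    x,y=(proj(s,[T+[0,0,.08]])[0]*4).astype(int);out.append(im[y-280:y+220,x-195:x+195])
cv2.imwrite("pics/h1.png",np.hstack(out))
# held lid vs flange model in the wrist view
s=snapshot("wrist");m=comp(green(s),proj(s,[L+[0,0,.03]])[0][::-1],500)
q=proj(s,ring(.068,.03)+L);ys,xs=np.nonzero(m);print("lid mask",xs.min(),xs.max(),ys.min(),"model",q[:,0].min(),q[:,0].max(),q[:,1].min())
```

```text
9.3333 [0.52834339 0.12920269 0.14704453] [3.14121721e+00 2.86908900e-04 1.92416691e+00] 0.02162141633316719
lid mask 218 424 133 model 211.69870261321137 423.712344037904 130.12246569405295
```

View pics/h1.png

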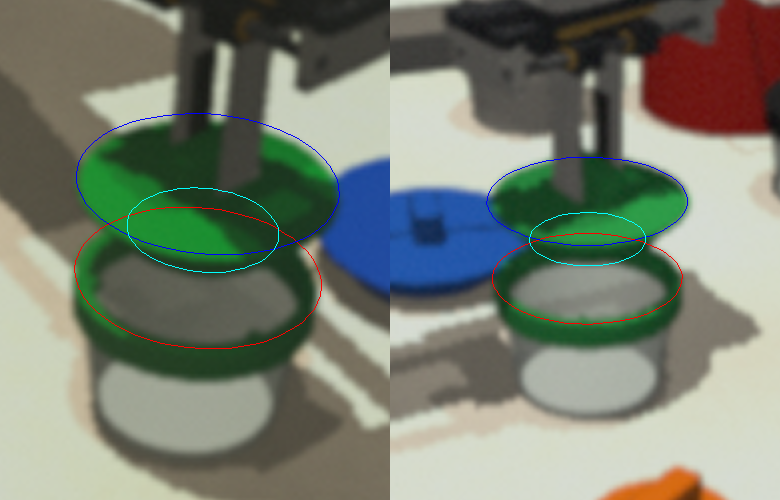

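Lid is level and concentric over the mouth in both views: scene (205,180) over (197,280), side (588,200) over (588,280), with a shared bias of 1–2 mm. Lowering in steps and watching the force.

Emit:
play_rows:
  rows:
    - [1,[0,0,-1],[0,0,0]]
    - [1,[0,0,-2],[0,0,0]]
    - [1,[0,0,-3],[0,0,0]]
    - [1,[0,0,-3.7],[0,0,0]]
    - [1,[0,0,-4.1],[0,0,0]]
    - [1,[0,0,-4.3],[0,0,0]]
    - [1,[0,0,-4.3],[0,0,0]]

```text
time: 10.07
tool_pos: [0.5278, 0.1288, 0.104]
ee_rot: [-3.141, 0.002, 1.925]
wrist_force: [-1.1, -2.6, 4.9]
width: 0.0218
```

Emit:
play_rows:
  rows:
    - [1,[0,0,-0.2],[0,0,0]]
    - [1,[0,0,-0.3],[0,0,0]]
    - [1,[0,0,-0.4],[0,0,0]]
    - [1,[0,0,-0.5],[0,0,0]]
    - [1,[0,0,-0.6],[0,0,0]]
    - [1,[0,0,-0.6],[0,0,0]]

```text
time: 10.57
tool_pos: [0.5285, 0.1298, 0.0985]
ee_rot: [3.14, 0.0, 1.925]
wrist_force: [-1.1, -0.8, 2.3]
width: 0.0215
```

Emit:
play_rows:
  rows:
    - [1,[0,0,-0.2],[0,0,0]]
    - [1,[0,0,-0.3],[0,0,0]]
    - [1,[0,0,-0.5],[0,0,0]]
    - [1,[0,0,-0.6],[0,0,0]]
    - [1,[0,0,-0.7],[0,0,0]]
    - [1,[0,0,-0.7],[0,0,0]]

```text
time: 11.07
tool_pos: [0.5274, 0.1296, 0.0914]
ee_rot: [-3.14, -0.0, 1.925]
wrist_force: [-3.6, -1.4, 6.8]
width: 0.0219
```

Emit:
play_rows:
  rows:
    - [1,[0,0,-0.1],[0,0,0]]
    - [1,[0,0,-0.1],[0,0,0]]
    - [1,[0,0,-0.2],[0,0,0]]
    - [1,[0,0,-0.2],[0,0,0]]
    - [1,[0,0,-0.2],[0,0,0]]

```text
time: 11.48
tool_pos: [0.5274, 0.1296, 0.0914]
ee_rot: [-3.141, 0.0, 1.925]
wrist_force: [-6.8, -1.1, 12.9]
width: 0.0216
```

Emit:
play_rows:
  rows:
    - [1,[0,0,-0.1],[0,0,0]]
    - [1,[0,0,-0.2],[0,0,0]]
    - [1,[0,0,-0.2],[0,0,0]]
    - [1,[0,0,-0.2],[0,0,0]]

```text
time: 11.82
tool_pos: [0.5275, 0.1296, 0.0914]
ee_rot: [3.141, 0.0, 1.925]
wrist_force: [-10.3, -2.0, 21.8]
width: 0.0216
```

Run:
```python
from h import *
o=get_obs();p=o["tool_pos"];print(o["time"],p,o["ee_rot"],o["wrist_force"])
out=[]
for c in("scene","side"):
    s=snapshot(c);im=cv2.resize(cv2.cvtColor(np.asarray(s["pixels"]),cv2.COLOR_RGB2BGR),None,fx=4,fy=4,interpolation=cv2.INTER_CUBIC)
    x,y=(proj(s,[.528,.129,.08])[0]*4).astype(int);out.append(im[y-280:y+220,x-195:x+195])
cv2.imwrite("pics/h2.png",np.clip(np.hstack(out)*1.4,0,255).astype(np.uint8))
```

```text
11.8167 [0.52746195 0.12962206 0.09136597] [3.14124509e+00 3.00974410e-04 1.92495999e+00] [-10.31236451  -2.04347699  21.76221314]
```

View pics/h2.png

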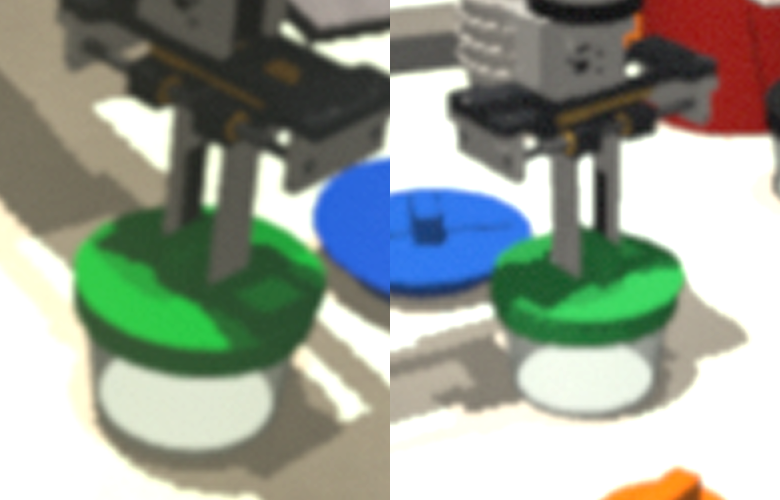

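The lid is seated on the collar with no gap visible in either view. TCP stopped at z 0.0914 (home is 0.0915) while the force rose to 22 N. I'll relieve the press, open and retreat.

Emit:
play_rows:
  rows:
    - [2.2,[0,0,0.2],[0,0,0]]
    - [2.2,[0,0,0.4],[0,0,0]]
    - [5,[0,0,0.4],[0,0,0]]
    - [5,[0,0,0.4],[0,0,0]]
    - [5,[0,0,0.4],[0,0,0]]
    - [5,[0,0,0.4],[0,0,0]]
    - [5,[0,0,0.4],[0,0,0]]
    - [5,[0,0,0.4],[0,0,0]]

```text
time: 12.58
tool_pos: [0.528, 0.1297, 0.0901]
ee_rot: [-3.141, -0.0, 1.925]
wrist_force: [-0.9, -0.0, -0.7]
width: 0.05
```

Emit:
play_rows:
  rows:
    - [5,[0,0,1],[0,0,0]]
    - [5,[0,0,3],[0,0,0]]
    - [5,[0,0,6],[0,0,0]]
    - [5,[0,0,9],[0,0,0]]
    - [5,[0,0,12],[0,0,0]]
    - [5,[0,-3,15],[0,0,0]]
    - [5,[0,-6,17],[0,0,0]]
    - [5,[0,-8,17],[0,0,0]]

```text
time: 13.25
tool_pos: [0.5302, 0.048, 0.2679]
ee_rot: [3.131, 0.005, 1.925]
wrist_force: [-0.0, 0.3, 0.1]
width: 0.0497
```

Emit:
play_rows:
  rows:
    - [5,[0,-2,0],[0,0,0]]
    - [5,[0,-4,0],[0,0,0]]
    - [5,[0,-4,0],[0,0,0]]
    - [5,[0,-4,0],[0,0,0]]
    - [5,[0,-4,0],[0,0,0]]

```text
time: 13.67
tool_pos: [0.528, 0.0102, 0.2609]
ee_rot: [3.141, -0.0, 1.925]
wrist_force: [0.1, 0.6, 0.4]
width: 0.0497
```

Run:
```python
from h import *
o=get_obs();p=o["tool_pos"];print(o["time"],p,o["wrist_force"],o["width"])
out=[];V=[]
for c in("scene","side","wrist"):
    s=snapshot(c);im=cv2.resize(cv2.cvtColor(np.asarray(s["pixels"]),cv2.COLOR_RGB2BGR),None,fx=4,fy=4,interpolation=cv2.INTER_CUBIC)
    q=proj(s,[.528,.129,.08])[0];V.append((s,comp(green(s),q[::-1],300)))
    if c!="wrist":
        for z in(.089,.101): cv2.polylines(im,[np.round(proj(s,ring(.068,z)+[.5275,.1295,0])*4+1.5).astype(int)],True,(0,0,255) if z<.1 else (255,0,0),1)
        x,y=(q*4).astype(int);out.append(im[y-280:y+220,x-195:x+195])
M=np.r_[ring(.068,.085),ring(.068,.089)]
for W in(V,V[2:],V[:2]): print(fit(W,M,np.array([.5275,.1295,0])))
cv2.imwrite("pics/h3.png",np.hstack(out))
```

```text
13.6667 [0.52804944 0.01016299 0.26094485] [0.07319002 0.63408812 0.44654697] 0.0497441012178908
(array([ 0.52930726,  0.12992917, -0.00655323]), np.float64(0.21557937639741673))
(array([ 0.52979165,  0.12979043, -0.00862402]), np.float64(0.006810805273464198))
(array([ 0.52701122,  0.13084352, -0.00839751]), np.float64(0.19335249863615828))
```

View pics/h3.png

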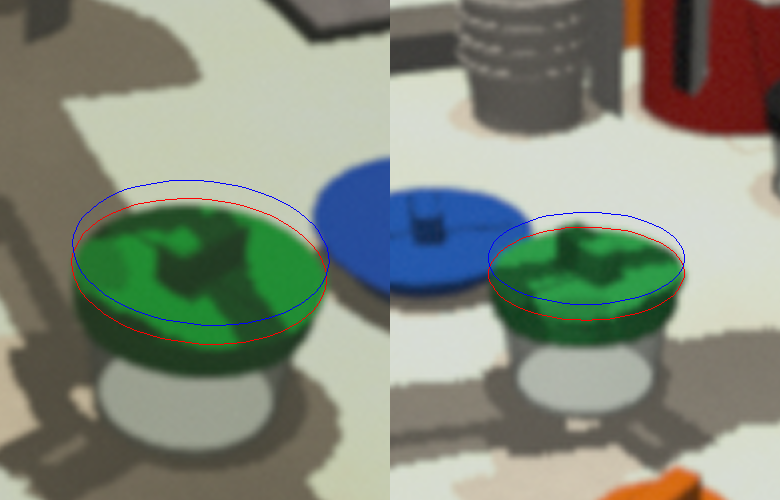

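The lid sits flush: the picture matches the red "home" ring rather than the blue "12 mm high" ring. The tub stands at the same pixels as before, and the gripper is clear. Handing in.

```bash
python3 -c "
from bench import *
print(close_job())"
```

```text
the job is handed in; nothing more can be done
None
```

The green lid is on the green-collared tub and pressed home, and I handed the job in at about 14 s of the 42 s allowed.

- **Lid and press:** I gripped the lid by its rib, set it on the mouth and pressed straight down. The tool stopped at z 0.0914 m, where 0.0915 m means flange on rim. It stayed there while the force rose to 22 N, well above the 8 N snap, with about 10 N of sideways force that went once I relieved the press.
- **After letting go:** The outline matches the flush position in both outside views, not the 12 mm high one. The tub moved no more than about 2 mm, and the gripper is clear with wrist force near zero.
- **Other lids:** I never touched the orange and blue lids.
- **Disagreement:** The camera fits of tub and lid height came out up to 9 mm low, both before and after the press. I put that down to calibration and outline bias, and took the snap from the stop height and the rising force instead.

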